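Dry the skate bearings: slide the pan, sort the parts, slide it on to the plate

TASK

Slide the white pan out from under the rinse tap and into the yellow loading ring; once it stands there, sort the rinsed parts off the blue mat: every skate bearing into the pan, every red rubber brake block into the copper dish, because rubber must not go on the hotplate. When all are sorted, slide the loaded pan sideways on to the dark round drying plate and leave it standing wholly on it, well centred. The pan always stays flat on the sheet metal, slid and never lifted or tipped, and the canister and the bakelite handle are left where they are.

Things in the scene. Friction and masses are not known exactly. Their poses are not given: they have to be found in the camera images.
- pan: the drying pan: a small round white enamel saucepan, 116 mm across the rim, 108 mm across the foot, 45 mm tall, wall 3 mm, floor 4 mm thick, open on top, about 0.45 kg. Origin: centre of its underside. A black stub handle sticks out along its own -x; z is up
- pan_handle (a point): middle of the pan's handle: a straight level black bar, 14 mm wide, 11 mm thick, 62 mm long (it runs from 54 to 116 mm from the pan's axis), along the pan's x. This point lies 85 mm from the pan's axis and 34 mm above the pan's underside; the handle can be pinched across its width from above
- tap_mark (a point): centre of the round perforated drain grate, 150 mm across, flush with the sheet, where the pan stands at the start, under the spout of a rinse tap. A brass tap column 18 mm thick (foot 40 mm across) rises 98 mm from this point along its +x; the spout comes back over the pan 112 mm to 150 mm above the sheet, as far as this point's axis. The tap is fixed. The grate and the hotplate are on opposite sides, either way round
- load_mark (a point): centre of the loading place: a yellow ring painted on the sheet, inner diameter 150 mm, outer 166 mm, flush
- plate_mark (a point): centre of the drying plate: a dark round hotplate, 150 mm across inside a 166 mm steel trim, flush with the sheet (its grooves and red centre dot are flat); it is cold
- dish: round copper dish, 126 mm across the rim, 108 mm across the foot, 30 mm tall, wall 3 mm, floor 4 mm thick, open on top, loose, 0.4 kg. Origin: centre of its underside
- mat: blue drainer mat, 112 mm (x) by 260 mm (y), 3 mm thick, fixed, on which the parts lie at the start. Origin: centre of its underside. Well beyond it (x over 0.76 m) a fixed black spindle stands upright in its bayonet socket, 150 mm tall
- canister: dented aluminium canister with push-on lid, 73 mm across, 95 mm tall; bystander. Origin: centre of its underside
- handle: cream bakelite tool handle lying on its side, 105 mm long along its x, 30 mm thick; bystander. Origin: underside, at mid length
- bearing0_c (a point): centre of a skate bearing lying flat: a bright steel disc with metal shields and a dark 8 mm bore, 22 mm across, 7 mm thick, 13 g. Three or all four of the four bearings are present (None: absent)
- bearing1_c (a point): centre of another bearing of the same kind
- bearing2_c (a point): centre of another bearing of the same kind
- bearing3_c (a point): centre of another bearing of the same kind
- brake0_c (a point): centre of a worn red rubber heel brake block, 44 mm (its x) by 28 mm (its y) by 22 mm tall, 35 g. Two or three of the three blocks are present (None: absent)
- brake1_c (a point): centre of another brake block of the same kind
- brake2_c (a point): centre of another brake block of the same kind
Not all that is in view belongs to the job. What is shaped like the part that bears brake0_c but green or turquoise is not meant.

How it is judged:
On the way, in this order (a step that is already met when the one before it is completed fails the run):
1. the pan stands in the yellow loading ring (horizontal distance between pan and load_mark below 0.02 m and linear speed of pan below 0.02 m/s), for 0.3 s.
2. every bearing is in the pan and every brake block is in the copper dish (horizontal distance between each of bearing0_c, bearing1_c, bearing2_c, bearing3_c and pan below 0.054 m and height (world z) of each of bearing0_c, bearing1_c, bearing2_c, bearing3_c below 0.04 m and horizontal distance between each of brake0_c, brake1_c, brake2_c and dish below 0.05 m and height (world z) of each of brake0_c, brake1_c, brake2_c below 0.045 m), for 0.3 s.
3. the loaded pan stands on the drying plate (horizontal distance between pan and plate_mark below 0.02 m and linear speed of pan below 0.02 m/s), for 0.3 s.
At the end, for the whole second after the job is handed in: the pan stands flat and still on the drying plate, its centre within 20 mm of the plate's centre, every bearing that is present lies in it and every brake block that is present lies in the copper dish (all of step 2 and all of step 3 and angle between each of pan, dish's own z axis and vertical below 0.06 rad); the robot touches nothing.
It fails at once if the pan is lifted (its underside more than 10 mm above the sheet) or tipped (more than 0.15 rad) (height (world z) of pan above 0.01 m or angle between pan's own z axis and vertical above 0.15 rad).
It fails at once if the canister or the bakelite handle is moved more than 30 mm (distance of any of canister, handle from where it was at the start of the episode above 0.03 m).
Of bearing0, bearing1, bearing2, bearing3 only 3 to 4 are there at a start; the rules pass over those that are not, and their reading is None.
Of brake0, brake1, brake2 only 2 to 3 are there at a start; the rules pass over those that are not, and their reading is None.
At some moment in a run one of bearing0, bearing1, bearing2, bearing3, brake0, brake1, brake2, pan may be knocked a few centimetres aside while the robot is not near it.
Once in a run the grip may slacken for a moment while it holds something.
It also fails if it takes over 210 s, if anything falls off the work surface, if the arm or the gripper's body presses on something with over 40 N, if the wrist force passes 120 N, or if a joint passes its speed limit or range.

ROBOT

A 7-joint arm with a two-finger parallel gripper is mounted at the origin on the work surface. World frame = base frame: x ahead of the robot, y to its left, z up, the work surface at z = 0. Lengths are in m, angles in rad, forces in N, time in s.
With the tool pointing down it reaches from about 0.425 to 0.925 m from the base axis. Payload 6.8 kg.
Tool frame: the origin (TCP) lies on the centre line of the jaws, within the pads' length; the fingertips stand 8 mm ahead of it and the grasp point (between the pads) lies 11 mm behind it (bot.tips_ahead is the distance from the TCP to the fingertips, in m); z points along the fingers, y is the line along which they close (so a half turn about z gives the same grasp; the last joint's range is limited). The gripper opens to 85 mm and grips with 20 to 120 N. Pads are 22 mm wide; open, the fingers measure 114 mm over their backs; the gripper's body (76 mm by 85 mm) begins 54 mm behind the grasp point. The pads swing forward as they close: fully open they stand 13 mm farther back than shut.
Start: joints at [1.123, 0.477, 0.022, 1.555, -0.011, 1.109, -0.083], TCP at [0.225, -0.636, 0.217] pointing down, gripper open.
Joint ranges: [-2.96, 2.96], [-0.34, 2.1], [-1.41, 1.46], [0.24, 2.44], [-1.37, 4.51], [0.17, 1.92], [-2.96, 2.96]. Speed limits (rad/s): [2.39, 2.39, 3.14, 3.14, 3.14, 3.14, 3.14].

INTERFACE

Orientations are given as a unit quaternion [w, x, y, z].
In Python, from station import bot gives the robot as it stands.
- The arm moves only by the tool send_rows, never from a script. Its argument "deltas" is text: rows parted by semicolons, each of 4 numbers parted by spaces: the shift along the tool's x, y, z in m, then the turn about the tool's z in degrees. In form: x y z spin; .... A call has 1 to 5 rows; each row is the pose to reach, as a shift and turn from the pose commanded when the call began, along the tool's axes at that moment; what a row does not reach only later rows make up. A row lasts 1/10 s, in which the tool goes at most 50 mm and 8.59 degrees, less where a joint would pass 70% of its speed; a pose out of reach is approached as far as the arm can. A call with a gripper value outside its range is refused whole. "claw" is the opening, from 0 (shut) to 1 (fully open), set as the call begins (left out, the last holds). The fingers move at their own pace and stop on an object; "force" is the grip in N (left out, the last holds). Time passes only in rows, so rows that repeat a pose let the fingers close. It gives the time, the measured TCP pose, the force, the opening and the grip force at its end, in the units of the state.
- bot.get_obs(): the state, without advancing time (a new reading comes with each control period).
- bot.read_camera(name): name is "scene" or "top" or "wrist"; returns a dict with "img" (400x640x3 uint8, red, green, blue), "depth" (400x640 float32, m along the optical axis (not along the pixel's ray), 0 where there is no reading), "fx", "fy", "cx", "cy" (pixels), "dist_coeffs" ([k1, k2, p1, p2, k3] as OpenCV has them; the pictures are not rectified), "camera_from_world" (4x4, takes a point from world to camera coordinates). Camera axes: x right, y up, looking along -z (the intrinsics and any distortion apply to the point x, -y, -z); pixel columns grow to the right and rows downward; lengths in m; the calibration is good to about 2 mm. A picture is of the moment at which its call begins.
- bot.hand_in(): hands the job in; it is judged then, once.
Trained networks look in a picture, given as the dict that the camera call returned (one of the last four; its "shot" number tells which), for a name from the list of things; names that differ only in an ending like _2 or _b are one class to them, and where a whole thing is asked for, a point or a joint stands for the part that bears it (a point fixed in the world has none). Each returns a list of dicts, best first, with "confidence" (0 to 1); they miss things now and then, are a little off and sometimes report something else, mostly with a low value. They report only what shows in the picture. A call takes as long as a camera call. They do not tell look-alikes from the thing itself.
- bot.masks_of(picture, query): "mask" (400x640 bool, what is visible of it).
- bot.landmark_of(picture, query): "xyz" ([x, y, z] in m, in world coordinates, good to about 4 mm: a listed point, or the origin of a listed thing).
The state is a dict: "t": time; "q": joint angles; "joint_vel": joint speeds; "joint_torque": joint torques, N m; "eef_pos": TCP position; "tool_rot": TCP orientation; "contact_force": force on the tool from outside, world axes, zero at the start; "torque": the same for the moment, N m; "gripper_width": opening from 0.0 (shut) to 1.0 (fully open); "grasp_force": force on a finger pad.
Only numpy, scipy, OpenCV 4.12 (cv2) and the standard library are available. Lean on these libraries where they do the work, as an engineer would, in place of code of your own. Each camera call takes 0.05 s, during which the arm holds its last target. There are 200 camera calls.

## Working session

There is one attempt and no reset: what is moved stays moved. The work goes in short steps, Python scripts to look and compute and a tool call to move; the robot and the scene stay as the last step left them, time stands still between calls to the robot, and variables do not carry over. Pictures are saved under pics/ and viewed, at most 14 in all, crops included, and the job is handed in when it is done.

Besides the shell and the picture viewer there is one more tool, called after "Request:" by a JSON object that holds its "fn" and its "kwargs", one argument or row to a line. send_rows: Moves the arm, as the interface text tells. Its arguments: {"type":"object","properties":{"deltas":{"type":"string"},"claw":{"type":"number"},"force":{"type":"number"}},"required":["deltas"]}

```bash
ls; mkdir -p pics
cat > h.py <<'E'
import numpy as np, cv2
from station import bot
from scipy.spatial.transform import Rotation as R
def save(p,n,crop=None,s=1):
    im=p["img"][:,:,::-1]
    if crop: a,b,c,d=crop; im=im[b:d,a:c]
    if s!=1: im=cv2.resize(im,None,fx=s,fy=s,interpolation=cv2.INTER_CUBIC)
    cv2.imwrite("pics/"+n+".png",im)
def px(p,xyz):
    T=np.array(p["camera_from_world"]); c=T[:3,:3]@np.array(xyz)+T[:3,3]; c=c*[1,-1,-1]
    K=np.array([[p["fx"],0,p["cx"]],[0,p["fy"],p["cy"]],[0,0,1.]])
    return cv2.projectPoints(c.reshape(1,3),np.zeros(3),np.zeros(3),K,np.array(p["dist_coeffs"]))[0].ravel().round(0)
def onz(p,u,v,z):
    "pixel to world at height z"
    K=np.array([[p["fx"],0,p["cx"]],[0,p["fy"],p["cy"]],[0,0,1.]])
    q=cv2.undistortPoints(np.array([[[u,v]]],float),K,np.array(p["dist_coeffs"])).ravel()
    T=np.array(p["camera_from_world"]); Rm=T[:3,:3].T; o=-Rm@T[:3,3]; d=Rm@np.array([q[0],-q[1],-1])
    return o+d*(z-o[2])/d[2]
def tool(target,ref=None):
    "shift in tool axes from current pose to world target"
    o=bot.get_obs(); w,x,y,z=o["tool_rot"]; Rm=R.from_quat([x,y,z,w]).as_matrix()
    return Rm.T@(np.array(target)-o["eef_pos"])
def yaw():
    w,x,y,z=bot.get_obs()["tool_rot"]; m=R.from_quat([x,y,z,w]).as_matrix(); return m
E
python3 - <<'E'
from h import *
p=bot.read_camera("top"); save(p,"top0"); 
q=bot.read_camera("scene"); save(q,"scene0")
for n in ["pan","pan_handle","tap_mark","load_mark","plate_mark","dish","mat","canister","handle","bearing0_c","brake0_c"]:
    for nm,pp in (("top",p),("scene",q)):
        for r in bot.landmark_of(pp,n): print(nm,n,np.round(r["xyz"],3),round(r["confidence"],2),px(pp,r["xyz"]))
print(bot.get_obs(),yaw().round(2))
E
```

```text
pics
top pan [0.448 0.306 0.   ] 0.89 [214. 240.]
scene pan [ 0.446  0.303 -0.002] 0.6 [339. 136.]
top pan_handle [0.37  0.295 0.036] 0.94 [214. 270.]
scene pan_handle [0.37  0.296 0.032] 0.66 [316. 121.]
top tap_mark [ 0.453  0.307 -0.002] 0.79 [214. 239.]
top tap_mark [0.624 0.374 0.002] 0.37 [194. 178.]
scene tap_mark [ 0.452  0.304 -0.004] 0.72 [341. 137.]
scene load_mark [0.372 0.297 0.03 ] 0.43 [316. 122.]
top plate_mark [ 0.464 -0.284 -0.001] 0.67 [424. 239.]
top plate_mark [ 0.624 -0.387  0.   ] 0.33 [460. 183.]
scene plate_mark [ 0.46  -0.286  0.002] 0.95 [190. 270.]
scene plate_mark [ 0.685 -0.171  0.006] 0.42 [322. 275.]
top dish [ 0.661  0.112 -0.003] 0.59 [285. 167.]
scene dish [ 0.654  0.11  -0.001] 0.88 [374. 192.]
scene dish [ 0.449  0.304 -0.001] 0.4 [340. 136.]
top mat [ 0.66  -0.111  0.001] 0.91 [363. 169.]
scene mat [ 0.665 -0.115 -0.002] 0.77 [329. 254.]
scene mat [ 0.622 -0.382 -0.   ] 0.58 [217. 352.]
top canister [0.625 0.37  0.002] 0.96 [195. 178.]
scene canister [0.624 0.37  0.002] 0.86 [405. 140.]
top handle [ 0.624 -0.382  0.   ] 0.8 [458. 183.]
scene hand
[... 822 characters left out ...]
5054 ,
        1.10929135, -0.08308251]), 'joint_vel': array([ 0.00032274,  0.00095548, -0.00077462,  0.00142496,  0.00046007,
       -0.00018283,  0.0005125 ]), 'joint_torque': array([-2.03557097e-04, -5.96343076e+01,  1.60641801e+00, -2.81554717e+01,
        1.23967859e-02,  1.81538773e-03, -1.01871279e-05]), 'eef_pos': array([ 0.22499423, -0.63640703,  0.21680388]), 'tool_rot': array([4.64121282e-06, 9.85601281e-01, 1.69086114e-01, 1.57042710e-05]), 'contact_force': array([ 0.31178453, -0.07397182, -0.1622234 ]), 'torque': array([ 0.00241343, -0.0683581 , -0.02852876]), 'grasp_force': 0.0, 'gripper_width': 1.0003401693382565} [[ 0.94  0.33  0.  ]
 [ 0.33 -0.94 -0.  ]
 [ 0.    0.   -1.  ]]
```

View pics/top0.png

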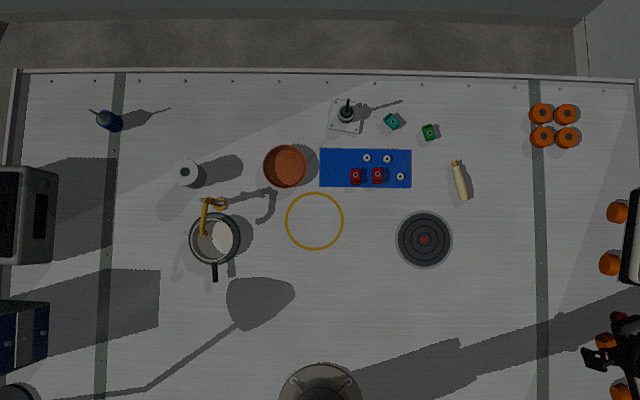

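View pics/scene0.png

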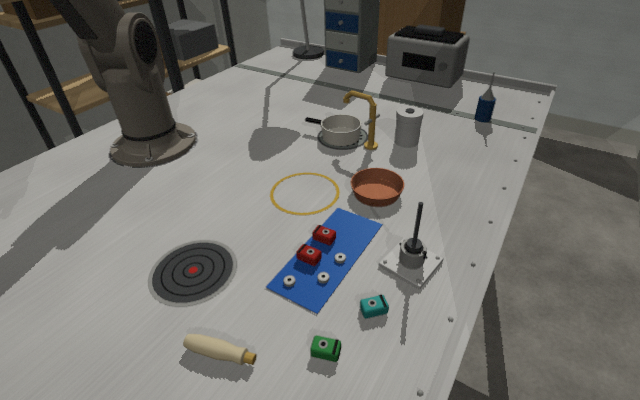

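Run:
```python
from h import *
p=bot.read_camera("top"); save(p,"mat",(340,110,440,210),6)
```

```text
(no output)
```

View pics/mat.png

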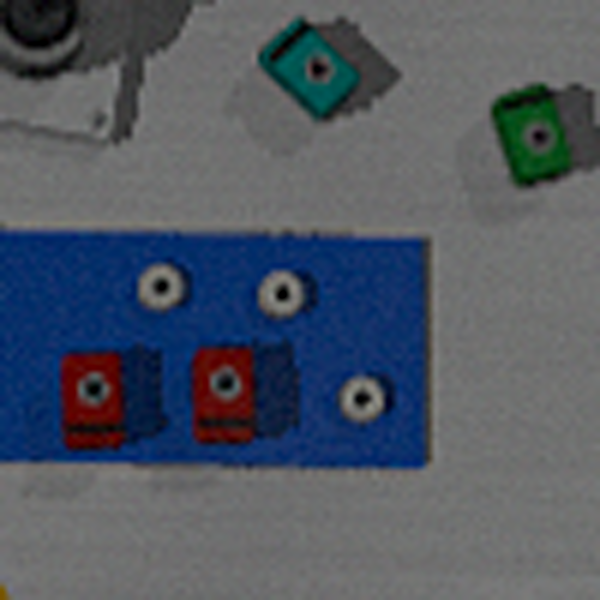

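Parts seen (top picture): the red blocks are at (355,175) and (377,176), and the bearings at (367,158), (387,159) and (400,176). The look-alikes are the turquoise block at (392,121) and the green one at (429,132), both off the mat and not wanted. The yellow ring is at about (314,221), the pan at (214,240) with its handle towards (214,272), and the plate at (424,239). The crop confirms the choice.

```bash
cat >> h.py <<'E'
def blobs(p,lo,hi,z,amin,roi=None):
    m=cv2.inRange(cv2.cvtColor(p["img"],cv2.COLOR_RGB2HSV),np.array(lo),np.array(hi))
    if roi: k=np.zeros_like(m); a,b,c,d=roi; k[b:d,a:c]=1; m*=k
    n,l,s,c=cv2.connectedComponentsWithStats(m); out=[]
    for i in range(1,n):
        if s[i,4]>=amin:
            pts=np.argwhere(l==i)[:,::-1].astype(np.float32); r=cv2.minAreaRect(pts)
            out.append((onz(p,*r[0],z).round(3)[:2],int(s[i,4]),np.round(r[0]),np.round(r[1],1),round(r[2])))
    return out
E
python3 - <<'E'
from h import *
p=bot.read_camera("top")
for b in blobs(p,(20,90,60),(32,255,255),0,60): print("yel",b)
for b in blobs(p,(0,0,0),(180,255,45),0.039,20,(200,255,230,295)): print("handle",b)
for b in blobs(p,(0,150,60),(8,255,255),0.025,20,(320,140,412,195)): print("red",b)
for b in blobs(p,(0,0,120),(180,90,255),0.010,10,(322,150,410,186)): print("bear",b)
for q,z in (("pan",.045),("pan_handle",.039),("dish",.03)):
  for r in bot.masks_of(p,q)[:2]:
    e=cv2.minAreaRect(np.argwhere(r["mask"])[:,::-1].astype(np.float32)); print(q,r["confidence"],e,onz(p,*e[0],z))
E
```

```text
yel (array([0.509, 0.027]), 488, array([314., 221.]), array([58., 58.]), 90)
yel (array([0.508, 0.342]), 146, array([203., 219.]), array([ 6.7, 34.1]), 4)
handle (array([0.38 , 0.285]), 142, array([217., 266.]), array([13.9, 30.5]), 29)
red (array([ 0.639, -0.086]), 69, array([355., 174.]), array([11.,  8.]), 90)
red (array([ 0.643, -0.147]), 67, array([377., 174.]), array([11.,  8.]), 90)
bear (array([ 0.693, -0.119]), 12, array([367., 157.]), array([4.9, 4.9]), 45)
bear (array([ 0.689, -0.177]), 13, array([387., 159.]), array([4.9, 4.2]), 45)
pan 0.75 ((216.55181884765625, 246.6968994140625), (56.81736373901367, 42.97517013549805), 56.82148742675781) [0.431692   0.28790797 0.045     ]
pan 0.75 ((400.0, 176.0), (6.0, 6.0), 90.0) [ 0.63428629 -0.20828659  0.045     ]
pan_handle 0.57 ((217.015869140625, 247.38668823242188), (57.74623489379883, 42.921478271484375), 58.172550201416016) [0.42976988 0.28805945 0.039     ]
dish 0.78 ((284.5, 165.5), (43.0, 45.0), 90.0) [0.66030152 0.11125425 0.03      ]
```

Request:
{"fn": "send_rows", "kwargs": {
  "deltas": "0.25 -0.28 0.03 0; 0.25 -0.28 0.03 0; 0.25 -0.28 0.03 0; 0.25 -0.28 0.03 0; 0.25 -0.28 0.03 0",
  "claw": 0.6
}}

```text
t: 1.95
eef_pos: [0.32, -0.404, 0.197]
tool_rot: [0.0, 0.986, 0.169, 0.0]
contact_force: [0.8, -0.4, -0.1]
gripper_width: 0.599
grasp_force: 0.0
```

Request:
{"fn": "send_rows", "kwargs": {
  "deltas": "0.155 -0.160 0 0; 0.155 -0.160 0 0; 0.155 -0.160 0 0; 0.155 -0.160 0 0; 0.155 -0.160 0 0"
}}

```text
t: 2.45
eef_pos: [0.4142, -0.1989, 0.1974]
tool_rot: [-0.0, 0.985, 0.172, 0.001]
contact_force: [-0.3, -0.6, 0.1]
gripper_width: 0.602
grasp_force: 0.0
```

Request:
{"fn": "send_rows", "kwargs": {
  "deltas": "0.147 -0.160 0 0; 0.147 -0.160 0 0; 0.147 -0.160 0 0; 0.147 -0.160 0 0; 0.147 -0.160 0 0"
}}

```text
t: 2.95
eef_pos: [0.4993, 0.0024, 0.1976]
tool_rot: [-0.001, 0.985, 0.172, 0.001]
contact_force: [0.3, 0.5, -0.4]
gripper_width: 0.595
grasp_force: 0.0
```

Request:
{"fn": "send_rows", "kwargs": {
  "deltas": "-0.012 -0.160 0 5; -0.012 -0.160 0 11; -0.012 -0.160 0 11; -0.012 -0.160 0 11; -0.012 -0.160 0 11"
}}

```text
t: 3.45
eef_pos: [0.4324, 0.1452, 0.1972]
tool_rot: [-0.0, 0.997, 0.076, 0.0]
contact_force: [0.1, -0.9, 0.5]
gripper_width: 0.597
grasp_force: 0.0
```

Run:
```python
from h import *
p=bot.read_camera("wrist"); save(p,"w1")
for n in ["pan","pan_handle"]:
    for r in bot.landmark_of(p,n): print(n,np.round(r["xyz"],3),round(r["confidence"],2),px(p,r["xyz"]))
print(bot.get_obs()["eef_pos"],yaw().round(3), tool([.37,.295,.1]))
```

```text
pan [0.448 0.302 0.004] 0.96 [193. 145.]
pan_handle [0.371 0.297 0.034] 0.57 [186. 213.]
pan_handle [ 0.462 -0.286 -0.001] 0.23 [639. 203.]
[0.43372919 0.14166227 0.19684753] [[ 0.989  0.145  0.   ]
 [ 0.145 -0.989 -0.001]
 [ 0.     0.001 -1.   ]] [-0.04085227 -0.16101746  0.09673562]
```

View pics/w1.png

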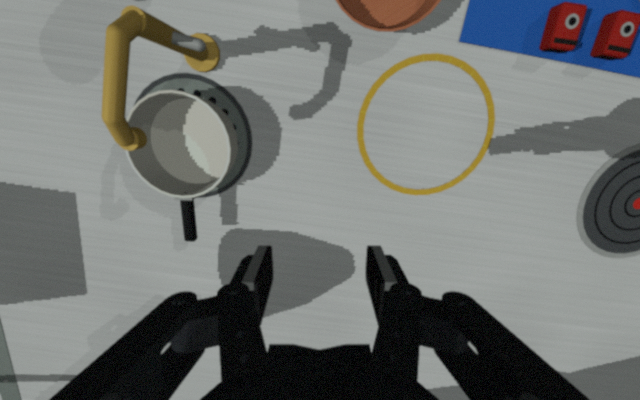

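The wrist view shows the pan at (185,145), its handle from (186,202) to (192,240), and the ring at (427,123).

Run:
```python
from h import *
p=bot.read_camera("wrist")
a=onz(p,187,202,.0395);b=onz(p,191,239,.0395); print(a,b,np.degrees(np.arctan2(*(a-b)[1::-1])))
print(onz(p,426,123,0), tool([.37,.296,.1]))
print(blobs(p,(20,90,60),(32,255,255),0,300))
```

```text
[0.38986968 0.2898654  0.0395    ] [0.34297216 0.28487621 0.0395    ] 6.072576530136429
[0.51666958 0.02381656 0.        ] [-0.04083818 -0.16211353  0.09670456]
[(array([0.525, 0.368]), 5049, array([135.,  71.]), array([107.4, 142. ]), 42), (array([0.515, 0.029]), 2598, array([422., 124.]), array([131.5, 145.7]), 45)]
```

Request:
{"fn": "send_rows", "kwargs": {
  "deltas": "-0.043 -0.158 0 1.5; -0.043 -0.158 0 1.5; -0.043 -0.158 0 1.5; -0.043 -0.158 0 1.5; -0.043 -0.158 0.05 1.5"
}}

```text
t: 4.15
eef_pos: [0.3708, 0.299, 0.1514]
tool_rot: [-0.004, 0.998, 0.062, 0.005]
contact_force: [2.0, -1.0, 0.1]
gripper_width: 0.602
grasp_force: 0.0
```

Request:
{"fn": "send_rows", "kwargs": {
  "deltas": "0 0 0.04 0; 0 0 0.08 0; 0 0 0.08 0; 0 0 0.08 0"
}}

```text
t: 4.55
eef_pos: [0.3677, 0.2926, 0.0671]
tool_rot: [0.0, 0.998, 0.06, -0.001]
contact_force: [0.7, 0.4, 0.9]
gripper_width: 0.599
grasp_force: 0.0
```

Run:
```python
from h import *
p=bot.read_camera("wrist"); save(p,"w2")
for n in ["pan","pan_handle"]:
    for r in bot.landmark_of(p,n): print(n,np.round(r["xyz"],3),round(r["confidence"],2),px(p,r["xyz"]))
print(bot.get_obs()["eef_pos"],yaw().round(3)[:2,0],[px(p,(bot.get_obs()["eef_pos"]*[1,1,0]+[0,0,.0395]))])
```

```text
pan [0.448 0.305 0.002] 0.72 [315. 108.]
pan_handle [0.37  0.295 0.036] 0.57 [315. 224.]
[0.36883168 0.29412764 0.06893675] [0.993 0.12 ] [array([317., 228.])]
```

View pics/w2.png

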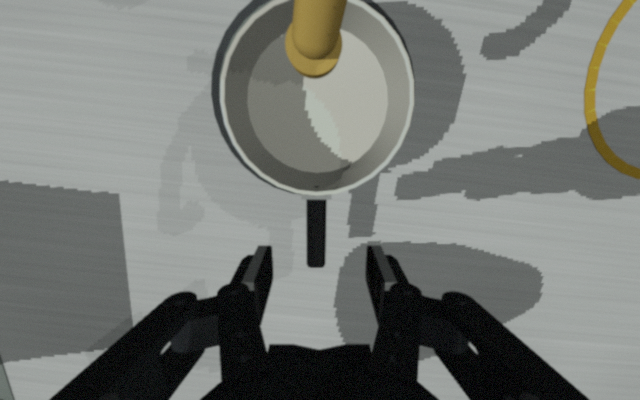

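Request:
{"fn": "send_rows", "kwargs": {
  "deltas": "0 0 0.03 0; 0 0 0.045 0; 0 0 0.045 0; 0 0 0.045 0"
}}

```text
t: 5.1
eef_pos: [0.368, 0.294, 0.0233]
tool_rot: [-0.001, 0.998, 0.061, 0.001]
contact_force: [-0.8, 0.5, 0.6]
gripper_width: 0.599
grasp_force: 0.0
```

Request:
{"fn": "send_rows", "kwargs": {
  "deltas": "0 0 0 0; 0 0 0 0; 0 0 0 0; 0 0 0 0; 0 0 0 0",
  "claw": 0,
  "force": 50
}}

```text
t: 5.6
eef_pos: [0.3677, 0.2937, 0.0228]
tool_rot: [-0.0, 0.998, 0.061, 0.001]
contact_force: [-0.7, -0.3, 7.7]
gripper_width: 0.132
grasp_force: 48.8
```

Request:
{"fn": "send_rows", "kwargs": {
  "deltas": "0.004 0.015 -0.0005 0; 0.012 0.045 -0.0005 -3; 0.022 0.078 -0.0005 -8; 0.032 0.11 -0.0005 -13; 0.042 0.135 -0.0005 -19"
}}

```text
t: 6.1
eef_pos: [0.4256, 0.1645, 0.023]
tool_rot: [-0.001, 0.974, 0.227, 0.001]
contact_force: [-1.6, 4.4, 1.2]
gripper_width: 0.128
grasp_force: 50.0
```

Run:
```python
from h import *
print(bot.get_obs()["eef_pos"],bot.get_obs()["contact_force"],yaw().round(3)[:2,0])
p=bot.read_camera("top")
for n in ["pan","pan_handle"]:
    for r in bot.landmark_of(p,n): print(n,np.round(r["xyz"],3),round(r["confidence"],2))
a=np.radians(225);t=np.array([.512,.028,0])+.08*np.array([np.cos(a),np.sin(a),0])+[0,0,.023];print(t,tool(t))
```

```text
[0.42564904 0.16447596 0.02301742] [-1.55028031  4.43111686  1.16525248] [0.897 0.442]
pan [0.499 0.204 0.002] 0.87
[ 0.45543146 -0.02856854  0.023     ] [-0.05659619  0.18459298  0.00021646]
```

Request:
{"fn": "send_rows", "kwargs": {
  "deltas": "-0.010 0.030 0 -3; -0.021 0.070 0 -7; -0.034 0.112 0 -11; -0.046 0.150 0 -15; -0.053 0.172 0 -18"
}}

```text
t: 6.75
eef_pos: [0.4538, -0.0145, 0.0229]
tool_rot: [-0.0, 0.928, 0.374, 0.001]
contact_force: [0.6, 5.4, 3.2]
gripper_width: 0.128
grasp_force: 50.0
```

Run:
```python
from h import *
p=bot.read_camera("top")
for n in ["pan","pan_handle"]:
    for r in bot.landmark_of(p,n)[:2]: print(n,np.round(r["xyz"],3),round(r["confidence"],2))
o=bot.get_obs();print(o["eef_pos"],o["contact_force"],yaw().round(3)[:2,0],o["eef_pos"]+yaw()[:,0]*.08)
p=bot.read_camera("scene")
for r in bot.landmark_of(p,"pan"): print(np.round(r["xyz"],3),round(r["confidence"],2))
```

```text
pan [ 0.513  0.048 -0.003] 0.62
pan_handle [ 0.686 -0.177  0.009] 0.6
[ 0.4532133  -0.01589745  0.02293374] [-0.15530486 -7.1119905   8.37168405] [0.725 0.689] [0.51119002 0.03922668 0.02275896]
[0.513 0.041 0.002] 0.8
[ 0.45   0.308 -0.005] 0.42
[ 0.638 -0.147  0.016] 0.27
```

Request:
{"fn": "send_rows", "kwargs": {
  "deltas": "-0.005 0.005 0 0; -0.009 0.010 0 0; -0.009 0.010 0 0; -0.009 0.010 0 0; -0.009 0.010 0 0"
}}

```text
t: 7.5
eef_pos: [0.4539, -0.0257, 0.0227]
tool_rot: [-0.0, 0.927, 0.374, 0.001]
contact_force: [0.4, 2.7, 4.9]
gripper_width: 0.129
grasp_force: 50.3
```

Run:
```python
from h import *
p=bot.read_camera("top"); save(p,"t2",(180,100,480,300),2.5)
o=bot.get_obs();print(o["eef_pos"],o["contact_force"],o["eef_pos"]+yaw()[:,0]*.08)
for pp in (p,bot.read_camera("scene")):
  for r in bot.landmark_of(pp,"pan"): print(np.round(r["xyz"],3),round(r["confidence"],2))
```

```text
[ 0.45385986 -0.02573002  0.02274502] [-0.65180903  3.79376529  5.41509727] [0.51142722 0.02982168 0.02283141]
[ 0.662  0.111 -0.003] 0.73
[0.511 0.033 0.001] 0.66
[0.51  0.032 0.001] 0.82
[ 0.687 -0.173  0.003] 0.66
[ 0.655  0.112 -0.001] 0.43
```

View pics/t2.png

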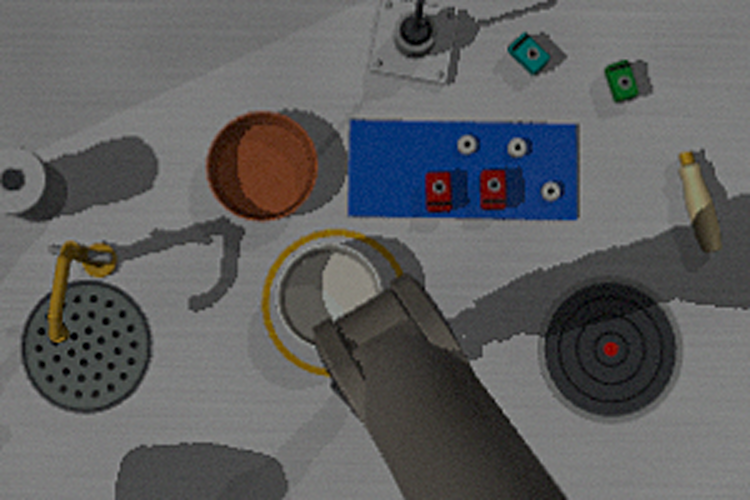

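Request:
{"fn": "send_rows", "kwargs": {
  "deltas": "0 0 0 0; 0 0 0 0; 0 0 0 0; 0 0 -0.02 0; 0 0 -0.06 0",
  "claw": 0.55
}}

```text
t: 8.2
eef_pos: [0.4508, -0.0271, 0.0809]
tool_rot: [-0.002, 0.927, 0.374, -0.003]
contact_force: [0.1, -0.7, 0.6]
gripper_width: 0.552
grasp_force: 0.0
```

Request:
{"fn": "send_rows", "kwargs": {
  "deltas": "0 0 -0.05 0; 0 0 -0.09 0; 0.03 0.05 -0.09 8; 0.04 0.10 -0.09 16; 0.05 0.15 -0.09 24"
}}

```text
t: 8.7
eef_pos: [0.5868, -0.0957, 0.1731]
tool_rot: [0.001, 0.985, 0.171, 0.0]
contact_force: [0.9, 0.3, -0.5]
gripper_width: 0.549
grasp_force: 0.0
```

```bash
cat >> h.py <<'E'
def look(names,cams=("wrist",),t=None):
    for c in cams:
        p=bot.read_camera(c)
        for n in names:
            for r in bot.landmark_of(p,n): print(c,n,np.round(r["xyz"],3),round(r["confidence"],2),px(p,r["xyz"]))
    o=bot.get_obs(); m=yaw(); print("t",round(o["t"],1),"eef",o["eef_pos"].round(3),"F",o["contact_force"].round(1),"yaw",np.degrees(np.arctan2(m[1,0],m[0,0])).round(1),"grip",round(o["gripper_width"],2),"j7",o["q"][6].round(2))
    if t is not None: print("tool",tool(t).round(3))
    return p
E
python3 - <<'E'
from h import *
look(["pan"],("top","scene"),[.645,-.115,.15])
E
```

```text
top pan [0.511 0.033 0.002] 0.79 [312. 220.]
scene pan [ 0.511  0.033 -0.002] 0.71 [306. 191.]
scene pan [ 0.685 -0.174  0.005] 0.21 [322. 276.]
t 8.9 eef [ 0.585 -0.095  0.171] F [-0.4  0.7 -0.2] yaw 19.9 grip 0.55 j7 -1.43
tool [0.049 0.039 0.021]
```

Request:
{"fn": "send_rows", "kwargs": {
  "deltas": "0.01 0.02 0 8; 0.02 0.03 0 16; 0.02 0.03 0 20; 0.02 0.03 0 20; 0.02 0.03 0 20"
}}

```text
t: 9.4
eef_pos: [0.6134, -0.1149, 0.1723]
tool_rot: [-0.0, 1.0, 0.002, -0.0]
contact_force: [-0.2, -0.3, -0.4]
gripper_width: 0.551
grasp_force: 0.0
```

Run:
```python
from h import *
p=look(["brake0_c","bearing0_c"],("wrist",),[.64,-.147,.05]); save(p,"w3")
```

```text
wrist brake0_c [ 0.636 -0.148  0.014] 0.7 [348. 163.]
wrist brake0_c [ 0.766 -0.296  0.01 ] 0.7 [500.  35.]
wrist bearing0_c [ 0.634 -0.212  0.007] 0.89 [404. 164.]
t 9.6 eef [ 0.614 -0.116  0.172] F [-0.7  0.3  0.1] yaw 0.1 grip 0.55 j7 -1.71
tool [0.026 0.032 0.122]
```

View pics/w3.png

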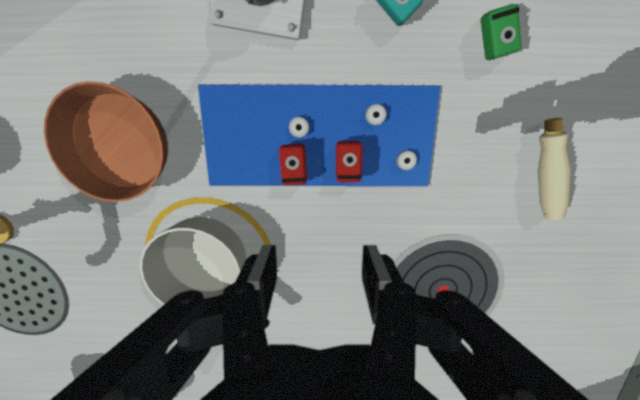

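Here the blocks are at (293,163) and (349,161), and the bearings at (300,127), (376,114) and (407,160). The dish is at (105,140). I'll measure them in this view.

Run:
```python
from h import *
p=bot.read_camera("wrist")
for b in blobs(p,(0,150,50),(8,255,255),0.022,80,(200,80,440,190)): print("red",b)
for u,v in ((300,127),(376,114),(407,160)): print("bear",onz(p,u,v,.01).round(3))
print("dish",onz(p,105,141,.03).round(3)); print(tool([.64,-.147,.05]))
```

```text
red (array([ 0.643, -0.147]), 582, array([348., 159.]), array([32., 23.]), 90)
red (array([ 0.639, -0.086]), 569, array([292., 162.]), array([33.2, 23.2]), 86)
bear [ 0.676 -0.095  0.01 ]
bear [ 0.689 -0.176  0.01 ]
bear [ 0.64  -0.214  0.01 ]
dish [0.663 0.108 0.03 ]
[0.0259857  0.03137756 0.12246548]
```

Request:
{"fn": "send_rows", "kwargs": {
  "deltas": "0.026 0.031 0.04 0; 0.026 0.031 0.08 0; 0.026 0.031 0.12 0; 0.026 0.031 0.12 0; 0.026 0.031 0.12 0",
  "claw": 0.55
}}

```text
t: 10.1
eef_pos: [0.6403, -0.1465, 0.0528]
tool_rot: [-0.0, 1.0, 0.0, -0.0]
contact_force: [0.3, 0.1, 0.3]
gripper_width: 0.551
grasp_force: 0.0
```

Run:
```python
from h import *
p=look([],("wrist",),[.64,-.147,.014]); save(p,"w4")
for b in blobs(p,(0,150,50),(8,255,255),0.023,80): print("red",b)
```

```text
t 10.2 eef [ 0.642 -0.147  0.054] F [ 0.4 -1.3  0.9] yaw 0.0 grip 0.55 j7 -1.73
tool [-0.002  0.     0.04 ]
red (array([ 0.645, -0.147]), 1450, array([320., 222.]), array([51., 36.]), 90)
red (array([ 0.64 , -0.088]), 1611, array([236., 228.]), array([55.4, 41. ]), 83)
red (array([ 0.62 , -0.147]), 89, array([320., 254.]), array([ 2., 31.]), 90)
```

View pics/w4.png

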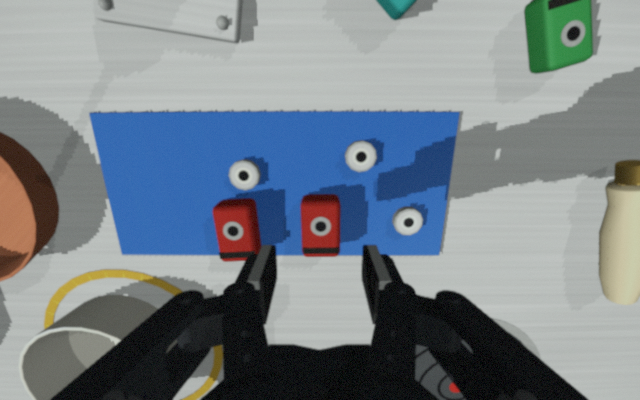

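Request:
{"fn": "send_rows", "kwargs": {
  "deltas": "0 0 0.03 0; 0 0 0.039 0; 0 0 0.039 0; 0 0 0.039 0"
}}

```text
t: 10.55
eef_pos: [0.6414, -0.1469, 0.0152]
tool_rot: [0.0, 1.0, -0.0, 0.001]
contact_force: [0.6, 0.3, 0.3]
gripper_width: 0.547
grasp_force: 0.0
```

Request:
{"fn": "send_rows", "kwargs": {
  "deltas": "0 0 0 0; 0 0 0 0; 0 0 0 0; 0 0 0 0; 0 0 -0.02 0",
  "claw": 0,
  "force": 40
}}

```text
t: 11.05
eef_pos: [0.6381, -0.1468, 0.0311]
tool_rot: [-0.0, 1.0, -0.0, -0.002]
contact_force: [-0.5, 0.9, 0.4]
gripper_width: 0.001
grasp_force: 0.0
```

Request:
{"fn": "send_rows", "kwargs": {
  "deltas": "0 0 -0.05 0; 0.01 -0.04 -0.05 0; 0.02 -0.08 -0.05 0; 0.03 -0.12 -0.05 0; 0.04 -0.13 -0.05 0"
}}

```text
t: 11.55
eef_pos: [0.6805, -0.0093, 0.0841]
tool_rot: [-0.002, 1.0, 0.003, 0.0]
contact_force: [0.8, 0.7, 0.6]
gripper_width: -0.002
grasp_force: 0.0
```

Run:
```python
from h import *
p=look(["dish"],("top",),[.685,.111,.07]); print(bot.get_obs()["grasp_force"])
```

```text
top dish [0.662 0.11  0.003] 0.85 [286. 167.]
t 11.7 eef [ 0.681 -0.013  0.084] F [0.1 0.6 0.3] yaw 0.2 grip -0.0 j7 -1.91
tool [ 0.004 -0.124  0.014]
0.0
```

Run:
```python
from h import *
p=look([],("top",)); save(p,"t5",(260,100,460,250),4)
for b in blobs(p,(0,150,50),(8,255,255),0.025,20,(270,140,412,195)): print("red",b)
```

```text
t 11.7 eef [ 0.681 -0.016  0.083] F [-0.7 -0.1 -0.2] yaw 0.1 grip 0.0 j7 -1.91
red (array([0.622, 0.13 ]), 20, array([278., 179.]), array([7.8, 5.8]), 76)
```

View pics/t5.png

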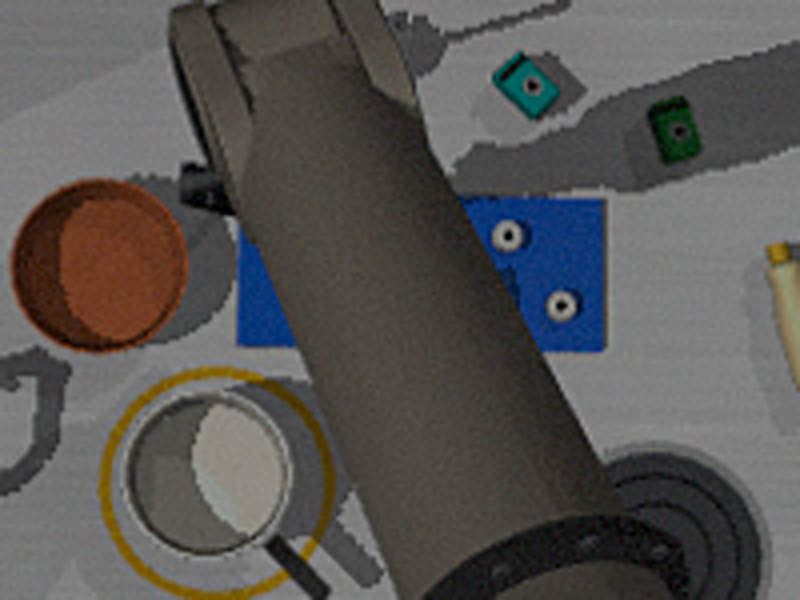

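Request:
{"fn": "send_rows", "kwargs": {
  "deltas": "0 0.02 -0.05 0; -0.02 0.05 -0.09 0; -0.05 0.08 -0.09 0; -0.08 0.1 -0.09 0; -0.08 0.1 -0.09 0",
  "claw": 0.55
}}

```text
t: 12.2
eef_pos: [0.5956, -0.125, 0.1731]
tool_rot: [0.002, 1.0, -0.005, -0.002]
contact_force: [0.4, -0.9, -0.3]
gripper_width: 0.548
grasp_force: 0.0
```

Run:
```python
from h import *
p=look(["brake0_c","bearing0_c"],("wrist",)); save(p,"w6")
for b in blobs(p,(0,150,40),(8,255,255),0.023,80): print("red",b)
```

```text
wrist brake0_c [ 0.768 -0.297  0.009] 0.93 [491.   9.]
wrist brake0_c [ 0.64  -0.147  0.014] 0.68 [338. 143.]
wrist bearing0_c [ 0.637 -0.215  0.009] 0.64 [399. 145.]
t 12.3 eef [ 0.6   -0.118  0.173] F [ 1.1 -0.1  0.1] yaw -0.2 grip 0.55 j7 -1.71
red (array([ 0.642, -0.147]), 584, array([338., 142.]), array([33., 23.]), 90)
red (array([ 0.639, -0.086]), 575, array([281., 145.]), array([33.5, 23.9]), 85)
red (array([ 0.477, -0.272]), 89, array([438., 276.]), array([ 9.2, 10.6]), 45)
```

View pics/w6.png

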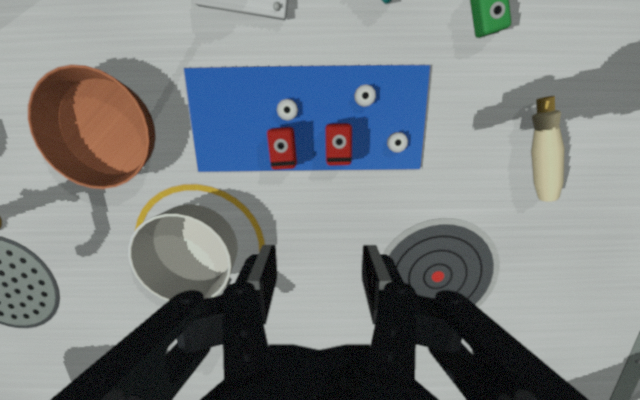

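Request:
{"fn": "send_rows", "kwargs": {
  "deltas": "0.04 0.029 0.04 0; 0.04 0.029 0.08 0; 0.04 0.029 0.12 0; 0.04 0.029 0.15 0; 0.04 0.029 0.16 0",
  "claw": 0.5
}}

```text
t: 12.85
eef_pos: [0.6384, -0.1448, 0.0091]
tool_rot: [-0.001, 1.0, 0.0, -0.003]
contact_force: [0.2, -0.0, 0.8]
gripper_width: 0.499
grasp_force: 0.0
```

Request:
{"fn": "send_rows", "kwargs": {
  "deltas": "0 0 0 0; 0 0 0 0",
  "claw": 0.0,
  "force": 40
}}

```text
t: 13.05
eef_pos: [0.6419, -0.1456, 0.0148]
tool_rot: [0.0, 1.0, -0.0, 0.001]
contact_force: [-0.4, 0.3, 0.9]
gripper_width: 0.169
grasp_force: 0.0
```

Request:
{"fn": "send_rows", "kwargs": {
  "deltas": "0 0 0 0; 0 0 0 0; 0 0 0 0"
}}

```text
t: 13.35
eef_pos: [0.6411, -0.1462, 0.0147]
tool_rot: [0.0, 1.0, -0.0, 0.001]
contact_force: [-0.9, 0.1, -0.2]
gripper_width: 0.0
grasp_force: 0.0
```

Run:
```python
from h import *
p=look(["brake0_c"],("wrist",)); q=bot.read_camera("scene")
a=p["img"][100:400,150:500,::-1]; b=cv2.resize(q["img"][190:330,220:420,::-1],(430,300))
cv2.imwrite("pics/w7.png",np.hstack([a,b]))
for b in blobs(p,(0,150,40),(8,255,255),0.023,80): print("red",b)
print(px(p,[.64,-.147,.025]),px(q,[.64,-.147,.025]))
```

```text
wrist brake0_c [ 0.637 -0.15   0.015] 0.58 [326. 253.]
wrist brake0_c [ 0.769 -0.297  0.011] 0.57 [621.  12.]
t 13.4 eef [ 0.641 -0.146  0.014] F [-0.1  0.6  0.1] yaw -0.0 grip 0.0 j7 -1.76
red (array([ 0.653, -0.147]), 1323, array([320., 234.]), array([39., 45.]), 90)
red (array([ 0.64 , -0.088]), 2552, array([220., 255.]), array([70.3, 51.9]), 82)
red (array([ 0.615, -0.086]), 91, array([221., 292.]), array([ 3., 34.]), 90)
[321. 257.] [309. 250.]
```

View pics/w7.png

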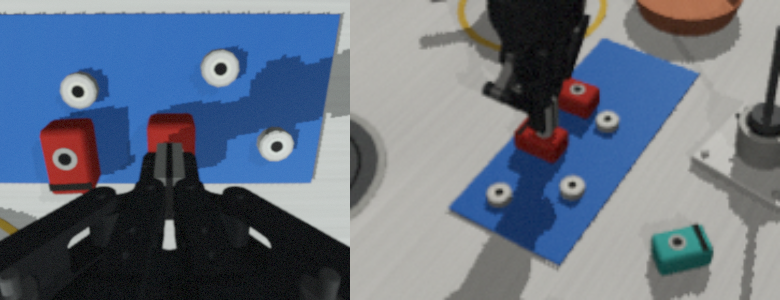

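The fingers shut on nothing and seem to stand on top of the block, so the tips are probably higher than I assumed. I'll check this with `tips_ahead` and the depth image.

Run:
```python
from h import *
print("tips",bot.tips_ahead, bot.get_obs()["eef_pos"], [n for n in dir(bot) if n[0]!="_"])
q=bot.read_camera("scene"); T=np.linalg.inv(np.array(q["camera_from_world"]))
K=np.array([[q["fx"],0,q["cx"]],[0,q["fy"],q["cy"]],[0,0,1.]])
for v in range(226,266,3):
    row=[]
    for u in (303,306,309,312):
        d=q["depth"][v,u]; x,y=cv2.undistortPoints(np.array([[[u,v]]],float),K,np.array(q["dist_coeffs"])).ravel()
        w=T@np.array([x*d,-y*d,-d,1]); row.append((*w[:3].round(3),*q["img"][v,u]))
    print(v,[tuple(float(k) for k in r) for r in row])
```

```text
tips 0.008 [ 0.64055697 -0.14608302  0.01387024] ['PlanningError', 'get_obs', 'hand_in', 'landmark_of', 'masks_of', 'read_camera', 'tips_ahead']
226 [(0.651, -0.174, 0.115, 16.0, 18.0, 16.0), (0.652, -0.167, 0.109, 8.0, 12.0, 17.0), (0.658, -0.165, 0.111, 23.0, 24.0, 28.0), (0.659, -0.158, 0.105, 17.0, 16.0, 19.0)]
229 [(0.642, -0.163, 0.094, 17.0, 16.0, 16.0), (0.649, -0.163, 0.097, 20.0, 23.0, 24.0), (0.655, -0.163, 0.101, 14.0, 20.0, 21.0), (0.659, -0.159, 0.1, 20.0, 19.0, 22.0)]
232 [(0.636, -0.156, 0.078, 21.0, 22.0, 22.0), (0.647, -0.161, 0.087, 6.0, 12.0, 9.0), (0.655, -0.162, 0.093, 18.0, 15.0, 16.0), (0.653, -0.151, 0.083, 9.0, 10.0, 11.0)]
235 [(0.643, -0.165, 0.081, 21.0, 21.0, 23.0), (0.646, -0.16, 0.08, 19.0, 21.0, 21.0), (0.653, -0.161, 0.084, 5.0, 12.0, 8.0), (0.653, -0.152, 0.076, 21.0, 21.0, 21.0)]
238 [(0.653, -0.18, 0.092, 0.0, 6.0, 5.0), (0.653, -0.17, 0.084, 14.0, 17.0, 16.0), (0.652, -0.16, 0.075, 20.0, 23.0, 23.0), (0.654, -0.154, 0.071, 21.0, 20.0, 20.0)]
241 [(0.653, -0.18, 0.085, 21.0, 17.0, 19.0), (0.655, -0.174, 0.08, 19.0, 19.0, 23.0), (0.649, -0.157, 0.0
[... 738 characters left out ...]
0, 74.0, 69.0)]
256 [(0.636, -0.162, 0.021, 80.0, 10.0, 9.0), (0.642, -0.16, 0.023, 97.0, 27.0, 23.0), (0.647, -0.158, 0.023, 95.0, 23.0, 18.0), (0.653, -0.156, 0.025, 90.0, 21.0, 20.0)]
259 [(0.635, -0.161, 0.011, 78.0, 24.0, 22.0), (0.643, -0.162, 0.017, 77.0, 19.0, 15.0), (0.649, -0.161, 0.019, 77.0, 10.0, 7.0), (0.655, -0.16, 0.021, 96.0, 27.0, 22.0)]
262 [(0.633, -0.16, 0.0, 28.0, 46.0, 86.0), (0.643, -0.162, 0.008, 65.0, 24.0, 40.0), (0.649, -0.162, 0.011, 77.0, 25.0, 20.0), (0.656, -0.162, 0.015, 77.0, 17.0, 20.0)]
265 [(0.638, -0.167, 0.001, 28.0, 52.0, 98.0), (0.643, -0.163, 0.001, 18.0, 48.0, 95.0), (0.648, -0.161, 0.001, 20.0, 50.0, 96.0), (0.655, -0.161, 0.006, 68.0, 33.0, 49.0)]
```

The depth image puts the shut fingertips at z≈0.027 while the TCP reads 0.014. The tips are therefore about 20 mm higher than the stated 8 mm ahead would put them. I'll go lower, watching the force.

Request:
{"fn": "send_rows", "kwargs": {
  "deltas": "0 0 0 0; 0 0 0 0; 0 0 0 0; 0 0 0 0; 0 0 0.006 0",
  "claw": 0.5
}}

```text
t: 14.05
eef_pos: [0.6411, -0.146, 0.0079]
tool_rot: [0.0, 1.0, -0.0, 0.001]
contact_force: [0.6, -0.5, 0.9]
gripper_width: 0.5
grasp_force: 0.0
```

Request:
{"fn": "send_rows", "kwargs": {
  "deltas": "0 0 0.004 0; 0 0 0.008 0; 0 0 0.011 0; 0 0 0.011 0; 0 0 0.011 0"
}}

```text
t: 14.55
eef_pos: [0.6403, -0.1459, -0.0037]
tool_rot: [-0.0, 1.0, -0.0, -0.0]
contact_force: [-0.2, -0.1, 0.1]
gripper_width: 0.499
grasp_force: 0.0
```

Request:
{"fn": "send_rows", "kwargs": {
  "deltas": "0 0 0 0; 0 0 0 0; 0 0 0 0; 0 0 0 0; 0 0 0 0",
  "claw": 0.0,
  "force": 40
}}

```text
t: 15.05
eef_pos: [0.6407, -0.146, -0.0032]
tool_rot: [0.0, 1.0, -0.0, 0.0]
contact_force: [-0.6, -0.3, 3.0]
gripper_width: 0.316
grasp_force: 39.8
```

Request:
{"fn": "send_rows", "kwargs": {
  "deltas": "0 0 -0.03 0; 0 0 -0.06 0; 0.01 -0.04 -0.06 0; 0.02 -0.08 -0.06 0; 0.03 -0.12 -0.06 0"
}}

```text
t: 15.55
eef_pos: [0.6705, -0.0252, 0.0565]
tool_rot: [0.0, 1.0, -0.001, -0.0]
contact_force: [0.5, -0.0, -0.1]
gripper_width: 0.312
grasp_force: 39.5
```

Request:
{"fn": "send_rows", "kwargs": {
  "deltas": "0.004 -0.04 0 0; 0.008 -0.08 0 0; 0.014 -0.12 0 0; 0.014 -0.137 0 0; 0.014 -0.137 0 0"
}}

```text
t: 16.05
eef_pos: [0.6835, 0.1157, 0.0562]
tool_rot: [-0.001, 1.0, 0.003, -0.0]
contact_force: [-0.6, 0.9, -0.4]
gripper_width: 0.316
grasp_force: 39.5
```

Run:
```python
from h import *
p=look(["dish"],("scene",),[.685,.111,.004]); print(bot.get_obs()["grasp_force"])
```

```text
scene dish [ 0.656  0.112 -0.   ] 0.55 [375. 192.]
t 16.1 eef [0.684 0.109 0.056] F [ 0.4 -0.6 -0.1] yaw -0.1 grip 0.32 j7 -2.11
tool [ 0.001 -0.002  0.052]
39.54562246799469
```

Request:
{"fn": "send_rows", "kwargs": {
  "deltas": "-0.001 -0.001 0.03 0; -0.001 -0.001 0.052 0; -0.001 -0.001 0.052 0; -0.001 -0.001 0.052 0"
}}

```text
t: 16.55
eef_pos: [0.6836, 0.1095, 0.0043]
tool_rot: [0.001, 1.0, -0.002, -0.0]
contact_force: [1.0, 0.3, -0.3]
gripper_width: 0.311
grasp_force: 46.0
```

Request:
{"fn": "send_rows", "kwargs": {
  "deltas": "0 0 0 0; 0 0 0 0; 0 0 0 0; 0 0 -0.03 0; 0 0 -0.07 0",
  "claw": 0.48
}}

```text
t: 17.05
eef_pos: [0.6818, 0.1115, 0.0734]
tool_rot: [0.0, 1.0, -0.0, -0.002]
contact_force: [0.9, -0.4, 0.7]
gripper_width: 0.48
grasp_force: 0.0
```

Request:
{"fn": "send_rows", "kwargs": {
  "deltas": "-0.01 0.04 0 0; -0.02 0.08 0 0; -0.03 0.12 0 0; -0.04 0.16 0 0; -0.046 0.197 0 0"
}}

```text
t: 17.55
eef_pos: [0.6367, -0.0871, 0.0751]
tool_rot: [0.0, 1.0, -0.0, 0.0]
contact_force: [1.1, 0.5, -0.0]
gripper_width: 0.479
grasp_force: 0.0
```

Run:
```python
from h import *
p=look(["brake0_c"],("wrist",),[.638,-.086,-.003])
for b in blobs(p,(0,150,40),(8,255,255),0.023,80): print("red",b)
```

```text
wrist brake0_c [0.683 0.11  0.018] 0.91 [ 60. 157.]
wrist brake0_c [ 0.767 -0.296  0.012] 0.79 [616.  37.]
t 17.6 eef [ 0.636 -0.094  0.075] F [ 0.2 -0.6 -0.3] yaw -0.6 grip 0.48 j7 -1.82
tool [ 0.002 -0.008  0.077]
red (array([0.685, 0.104]), 2486, array([ 63., 156.]), array([66.7, 57.5]), 76)
red (array([ 0.641, -0.088]), 955, array([320., 212.]), array([47.1, 29.6]), 86)
```

Request:
{"fn": "send_rows", "kwargs": {
  "deltas": "0.001 0 0.04 0; 0.001 0 0.07 0; 0.001 0 0.077 0; 0.001 0 0.077 0; 0.001 0 0.077 0"
}}

```text
t: 18.15
eef_pos: [0.6397, -0.0845, -0.0011]
tool_rot: [-0.0, 1.0, -0.0, 0.001]
contact_force: [0.6, 0.5, 0.6]
gripper_width: 0.481
grasp_force: 0.0
```

Request:
{"fn": "send_rows", "kwargs": {
  "deltas": "0 0 0 0; 0 0 0 0; 0 0 0 0; 0 0 0 0; 0 0 0 0",
  "claw": 0.0
}}

```text
t: 18.65
eef_pos: [0.6401, -0.0848, -0.0004]
tool_rot: [0.0, 1.0, -0.0, 0.002]
contact_force: [-0.0, -0.2, 7.1]
gripper_width: 0.316
grasp_force: 39.5
```

Request:
{"fn": "send_rows", "kwargs": {
  "deltas": "0 0 -0.03 0; 0 0 -0.06 0; 0 -0.04 -0.06 0; 0 -0.08 -0.06 0; 0 -0.12 -0.06 0"
}}

```text
t: 19.15
eef_pos: [0.639, 0.036, 0.0587]
tool_rot: [0.0, 1.0, -0.001, 0.001]
contact_force: [-0.3, 0.6, -0.9]
gripper_width: 0.317
grasp_force: 39.0
```

Request:
{"fn": "send_rows", "kwargs": {
  "deltas": "0 -0.04 0 0; 0 -0.077 0 0; 0 -0.077 0 0; 0 -0.077 0 0"
}}

```text
t: 19.55
eef_pos: [0.6385, 0.1135, 0.0581]
tool_rot: [-0.0, 1.0, 0.001, 0.0]
contact_force: [-0.4, -0.8, -0.5]
gripper_width: 0.313
grasp_force: 39.0
```

Run:
```python
from h import *
p=look(["brake0_c","dish"],("scene",),[.637,.111,.004]); print(bot.get_obs()["grasp_force"])
```

```text
scene brake0_c [0.686 0.111 0.017] 0.71 [387. 190.]
scene brake0_c [ 0.801 -0.184  0.008] 0.7 [376. 306.]
scene dish [ 0.655  0.111 -0.001] 0.65 [375. 192.]
t 19.7 eef [0.639 0.11  0.058] F [-0.5 -0.2 -0.6] yaw -0.2 grip 0.31 j7 -2.14
tool [-0.002 -0.001  0.054]
39.00603711605072
```

Request:
{"fn": "send_rows", "kwargs": {
  "deltas": "-0.002 0 0.03 0; -0.002 0 0.052 0; -0.002 0 0.052 0; -0.002 0 0.052 0"
}}

```text
t: 20.1
eef_pos: [0.6367, 0.1109, 0.0056]
tool_rot: [0.0, 1.0, -0.001, -0.0]
contact_force: [0.0, -1.1, -0.3]
gripper_width: 0.317
grasp_force: 39.0
```

Request:
{"fn": "send_rows", "kwargs": {
  "deltas": "0 0 0 0; 0 0 0 0; 0 0 0 0; 0 0 -0.03 0; 0 0 -0.07 0",
  "claw": 0.48
}}

```text
t: 20.6
eef_pos: [0.6348, 0.1115, 0.0746]
tool_rot: [0.0, 1.0, -0.0, -0.002]
contact_force: [0.4, 0.4, -0.9]
gripper_width: 0.483
grasp_force: 0.0
```

Request:
{"fn": "send_rows", "kwargs": {
  "deltas": "0.01 0.045 0 0; 0.02 0.09 0 0; 0.02 0.13 0 0; 0.02 0.17 0 0; 0.02 0.207 0 0",
  "claw": 0.42
}}

```text
t: 21.1
eef_pos: [0.6564, -0.0972, 0.076]
tool_rot: [0.0, 1.0, -0.001, 0.0]
contact_force: [-0.2, 0.1, -0.2]
gripper_width: 0.422
grasp_force: 0.0
```

```bash
cat >> h.py <<'E'
def bears(p):
    for b in blobs(p,(0,0,120),(180,70,255),0.010,60):
        if max(b[3])<60 and min(b[3])/max(b[3])>.75 and abs(b[0][1])<.3 : print("bear",b)
E
python3 - <<'E'
from h import *
p=look(["brake0_c","bearing0_c","dish"],("wrist",)); save(p,"w8"); bears(p)
E
```

```text
wrist brake0_c [0.684 0.108 0.018] 0.94 [ 58. 181.]
wrist brake0_c [ 0.766 -0.296  0.008] 0.7 [589.  70.]
wrist brake0_c [ 0.798 -0.188  0.01 ] 0.59 [452.  16.]
wrist bearing0_c [ 0.636 -0.21   0.01 ] 0.62 [451. 233.]
wrist dish [0.683 0.11  0.015] 0.49 [ 58. 182.]
t 21.3 eef [ 0.656 -0.096  0.076] F [ 0.9 -0.1  0.5] yaw -0.2 grip 0.42 j7 -1.8
bear (array([ 0.799, -0.198]), 305, array([466.,  16.]), array([23., 22.]), 90)
bear (array([ 0.689, -0.178]), 303, array([420., 173.]), array([21.8, 22.1]), 72)
bear (array([0.683, 0.125]), 223, array([ 47., 181.]), array([20.5, 16.3]), 45)
bear (array([ 0.675, -0.094]), 517, array([316., 189.]), array([24., 27.]), 90)
bear (array([ 0.64 , -0.215]), 474, array([457., 229.]), array([21.8, 28.1]), 72)
bear (array([0.629, 0.125]), 179, array([ 64., 240.]), array([15., 18.]), 90)
bear (array([0.491, 0.001]), 335, array([223., 364.]), array([18.3, 24.3]), 41)
```

View pics/w8.png

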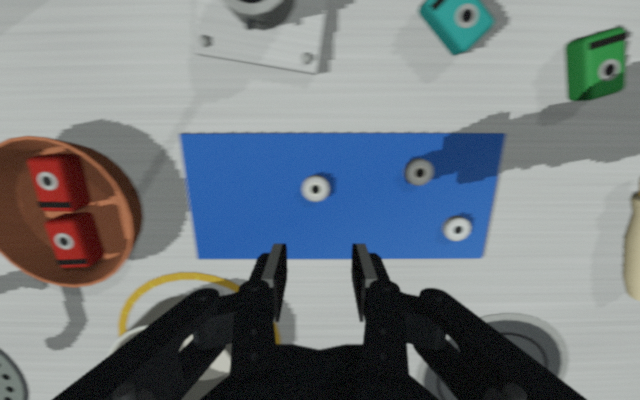

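Both blocks lie in the dish, at (58,182) and (75,240). The three bearings are at (316,189), (420,172) and (457,230). Next I take the first bearing.

Request:
{"fn": "send_rows", "kwargs": {
  "deltas": "0.019 -0.001 0.04 0; 0.019 -0.001 0.07 0; 0.019 -0.001 0.080 0; 0.019 -0.001 0.085 0; 0.019 -0.001 0.085 0"
}}

```text
t: 21.8
eef_pos: [0.6756, -0.093, -0.0091]
tool_rot: [-0.0, 1.0, 0.0, 0.0]
contact_force: [0.0, -0.5, 0.3]
gripper_width: 0.42
grasp_force: 0.0
```

Request:
{"fn": "send_rows", "kwargs": {
  "deltas": "0 0 0 0; 0 0 0 0; 0 0 0 0; 0 0 0 0; 0 0 0 0",
  "claw": 0.1,
  "force": 30
}}

```text
t: 22.3
eef_pos: [0.6766, -0.0937, -0.0078]
tool_rot: [-0.0, 1.0, -0.0, 0.001]
contact_force: [-1.1, 0.3, 7.0]
gripper_width: 0.226
grasp_force: 29.7
```

Request:
{"fn": "send_rows", "kwargs": {
  "deltas": "0 0 -0.04 0; 0 0 -0.08 0; -0.03 -0.03 -0.09 0; -0.06 -0.06 -0.09 0; -0.09 -0.09 -0.09 0"
}}

```text
t: 22.8
eef_pos: [0.5849, -0.0034, 0.0815]
tool_rot: [0.0, 1.0, -0.001, 0.001]
contact_force: [0.4, 1.2, 0.1]
gripper_width: 0.224
grasp_force: 29.3
```

Request:
{"fn": "send_rows", "kwargs": {
  "deltas": "-0.025 -0.025 0 0; -0.053 -0.036 0 0; -0.053 -0.036 0 0; -0.053 -0.036 0 0"
}}

```text
t: 23.2
eef_pos: [0.5327, 0.0319, 0.081]
tool_rot: [0.0, 1.0, 0.0, 0.001]
contact_force: [0.9, -0.8, -0.2]
gripper_width: 0.225
grasp_force: 29.3
```

Run:
```python
from h import *
p=look(["pan"],("scene","top"),[.533,.033,.004]); print(bot.get_obs()["grasp_force"])
```

```text
scene pan [ 0.51   0.033 -0.002] 0.73 [306. 191.]
t 23.4 eef [0.534 0.031 0.08 ] F [-0.2 -0.5  0.1] yaw -0.1 grip 0.22 j7 -2.04
tool [-0.001 -0.002  0.076]
29.315873086452484
```

Request:
{"fn": "send_rows", "kwargs": {
  "deltas": "-0.001 -0.001 0.04 0; -0.001 -0.001 0.072 0; -0.001 -0.001 0.072 0; -0.001 -0.001 0.072 0"
}}

```text
t: 23.8
eef_pos: [0.5317, 0.033, 0.0084]
tool_rot: [-0.0, 1.0, -0.001, -0.0]
contact_force: [0.4, -0.2, 0.8]
gripper_width: 0.224
grasp_force: 29.4
```

Request:
{"fn": "send_rows", "kwargs": {
  "deltas": "0 0 0 0; 0 0 0 0; 0 0 0 0; 0 0 -0.035 0; 0 0 -0.075 0",
  "claw": 0.4
}}

```text
t: 24.3
eef_pos: [0.5303, 0.033, 0.0837]
tool_rot: [0.0, 1.0, -0.0, -0.001]
contact_force: [0.5, 0.4, 0.3]
gripper_width: 0.403
grasp_force: 0.0
```

Request:
{"fn": "send_rows", "kwargs": {
  "deltas": "0.02 0.03 0 0; 0.05 0.06 0 0; 0.08 0.09 0 0; 0.11 0.12 0 0; 0.13 0.15 0 0"
}}

```text
t: 24.8
eef_pos: [0.6635, -0.1184, 0.0844]
tool_rot: [0.0, 1.0, -0.0, 0.001]
contact_force: [0.9, 0.6, -0.0]
gripper_width: 0.404
grasp_force: 0.0
```

Request:
{"fn": "send_rows", "kwargs": {
  "deltas": "0.01 0.03 0 0; 0.01 0.058 0 0; 0.01 0.058 0 0; 0.01 0.058 0 0"
}}

```text
t: 25.2
eef_pos: [0.6712, -0.1757, 0.0837]
tool_rot: [-0.0, 1.0, -0.001, 0.0]
contact_force: [0.3, 1.1, 0.2]
gripper_width: 0.401
grasp_force: 0.0
```

Run:
```python
from h import *
p=look(["bearing0_c","pan"],("top","wrist"),[.690,-.177,-.009]); bears(p)
```

```text
top bearing0_c [ 0.638 -0.21   0.004] 0.39 [398. 177.]
top pan [ 0.512  0.032 -0.002] 0.82 [312. 220.]
wrist bearing0_c [ 0.637 -0.214  0.009] 0.82 [365. 244.]
wrist bearing0_c [ 0.463 -0.286 -0.002] 0.67 [418. 378.]
wrist bearing0_c [0.632 0.113 0.011] 0.23 [  8. 248.]
wrist pan [0.515 0.034 0.004] 0.68 [124. 345.]
t 25.5 eef [ 0.671 -0.174  0.084] F [ 0.1  0.1 -1.1] yaw 0.1 grip 0.4 j7 -1.67
tool [0.018 0.004 0.093]
bear (array([ 0.797, -0.192]), 244, array([346.,  43.]), array([20.5, 21.2]), 45)
bear (array([ 0.689, -0.175]), 438, array([322., 188.]), array([24.7, 24. ]), 45)
bear (array([ 0.642, -0.214]), 282, array([366., 240.]), array([22.9, 18.3]), 35)
```

Request:
{"fn": "send_rows", "kwargs": {
  "deltas": "0.018 0.001 0.04 0; 0.018 0.001 0.07 0; 0.018 0.001 0.087 0; 0.018 0.001 0.092 0; 0.018 0.001 0.092 0"
}}

```text
t: 26.0
eef_pos: [0.6892, -0.1757, -0.0087]
tool_rot: [-0.0, 1.0, -0.0, -0.0]
contact_force: [-0.4, 0.2, -0.1]
gripper_width: 0.396
grasp_force: 0.0
```

Request:
{"fn": "send_rows", "kwargs": {
  "deltas": "0 0 0 0; 0 0 0 0; 0 0 0 0; 0 0 0 0; 0 0 0 0",
  "claw": 0.1
}}

```text
t: 26.5
eef_pos: [0.6905, -0.1761, -0.0069]
tool_rot: [0.0, 1.0, -0.0, 0.001]
contact_force: [-1.2, -0.4, 6.5]
gripper_width: 0.221
grasp_force: 30.3
```

Request:
{"fn": "send_rows", "kwargs": {
  "deltas": "0 0 -0.04 0; 0 0 -0.08 0; -0.03 -0.03 -0.09 0; -0.06 -0.06 -0.09 0; -0.09 -0.09 -0.09 0"
}}

```text
t: 27.0
eef_pos: [0.5987, -0.0852, 0.0823]
tool_rot: [0.0, 1.0, -0.001, 0.001]
contact_force: [-0.2, -0.1, -0.2]
gripper_width: 0.219
grasp_force: 29.3
```

Request:
{"fn": "send_rows", "kwargs": {
  "deltas": "-0.03 -0.03 0 0; -0.06 -0.06 0 0; -0.09 -0.09 0 0; -0.11 -0.117 0 0; -0.11 -0.117 0 0"
}}

```text
t: 27.5
eef_pos: [0.4865, 0.0351, 0.0818]
tool_rot: [-0.0, 1.0, 0.003, -0.0]
contact_force: [0.3, 0.5, -0.2]
gripper_width: 0.22
grasp_force: 29.3
```

Run:
```python
from h import *
p=look(["pan"],("scene",),[.489,.033,.009]); print(bot.get_obs()["grasp_force"])
```

```text
scene pan [0.514 0.03  0.   ] 0.73 [306. 192.]
scene pan [ 0.639 -0.213  0.004] 0.35 [289. 281.]
t 27.6 eef [0.49  0.031 0.082] F [ 1.1 -0.9 -0.4] yaw 0.1 grip 0.22 j7 -2.06
tool [-0.001 -0.002  0.073]
29.315340220928192
```

Request:
{"fn": "send_rows", "kwargs": {
  "deltas": "0 -0.001 0.04 0; 0 -0.001 0.073 0; 0 -0.001 0.073 0; 0 -0.001 0.073 0"
}}

```text
t: 28.0
eef_pos: [0.4899, 0.0314, 0.0085]
tool_rot: [0.0, 1.0, -0.001, -0.0]
contact_force: [0.4, -1.0, 0.7]
gripper_width: 0.219
grasp_force: 29.4
```

Request:
{"fn": "send_rows", "kwargs": {
  "deltas": "0 0 0 0; 0 0 0 0; 0 0 0 0; 0 0 -0.035 0; 0 0 -0.075 0",
  "claw": 0.4
}}

```text
t: 28.5
eef_pos: [0.4883, 0.0321, 0.0838]
tool_rot: [-0.0, 1.0, -0.0, -0.001]
contact_force: [1.8, -0.5, 1.1]
gripper_width: 0.401
grasp_force: 0.0
```

Request:
{"fn": "send_rows", "kwargs": {
  "deltas": "0.02 0.03 0 0; 0.05 0.06 0 0; 0.08 0.09 0 0; 0.11 0.12 0 0; 0.13 0.15 0 0"
}}

```text
t: 29.0
eef_pos: [0.6215, -0.1194, 0.0844]
tool_rot: [0.0, 1.0, -0.0, 0.001]
contact_force: [0.3, 0.8, -0.3]
gripper_width: 0.398
grasp_force: 0.0
```

Request:
{"fn": "send_rows", "kwargs": {
  "deltas": "0 0.04 0 0; 0 0.08 0 0; 0 0.096 0 0; 0 0.096 0 0"
}}

```text
t: 29.4
eef_pos: [0.6187, -0.218, 0.0836]
tool_rot: [0.001, 1.0, -0.003, 0.0]
contact_force: [-0.4, -0.2, 0.5]
gripper_width: 0.402
grasp_force: 0.0
```

Run:
```python
from h import *
p=look(["bearing0_c","pan"],("top","wrist"),[.640,-.214,-.009]); bears(p)
```

```text
top bearing0_c [0.658 0.112 0.001] 0.24 [285. 168.]
top pan [ 0.512  0.031 -0.001] 0.85 [312. 220.]
wrist bearing0_c [ 0.636 -0.212  0.012] 0.96 [320. 189.]
wrist pan [0.509 0.031 0.006] 0.66 [ 77. 310.]
t 29.7 eef [ 0.62  -0.212  0.084] F [0.3 0.6 0.1] yaw 0.1 grip 0.4 j7 -1.61
tool [0.02  0.003 0.093]
bear (array([ 0.64 , -0.213]), 445, array([322., 185.]), array([24., 25.]), 90)
```

Request:
{"fn": "send_rows", "kwargs": {
  "deltas": "0.02 0.001 0.04 0; 0.02 0.001 0.07 0; 0.02 0.001 0.087 0; 0.02 0.001 0.092 0; 0.02 0.001 0.092 0"
}}

```text
t: 30.2
eef_pos: [0.6391, -0.2144, -0.0087]
tool_rot: [-0.0, 1.0, 0.0, -0.0]
contact_force: [0.8, 0.4, 0.3]
gripper_width: 0.402
grasp_force: 0.0
```

Request:
{"fn": "send_rows", "kwargs": {
  "deltas": "0 0 0 0; 0 0 0 0; 0 0 0 0; 0 0 0 0; 0 0 0 0",
  "claw": 0.1
}}

```text
t: 30.7
eef_pos: [0.6404, -0.2152, -0.007]
tool_rot: [0.0, 1.0, -0.0, 0.001]
contact_force: [-0.6, -0.4, 6.3]
gripper_width: 0.223
grasp_force: 30.3
```

Request:
{"fn": "send_rows", "kwargs": {
  "deltas": "0 0 -0.04 0; 0 0 -0.08 0; -0.02 -0.04 -0.09 0; -0.04 -0.08 -0.09 0; -0.06 -0.12 -0.09 0"
}}

```text
t: 31.2
eef_pos: [0.5791, -0.094, 0.0824]
tool_rot: [0.0, 1.0, -0.001, 0.001]
contact_force: [0.2, 0.3, -0.1]
gripper_width: 0.218
grasp_force: 29.3
```

Request:
{"fn": "send_rows", "kwargs": {
  "deltas": "-0.02 -0.04 0 0; -0.04 -0.08 0 0; -0.06 -0.11 0 0; -0.069 -0.125 0 0; -0.069 -0.125 0 0"
}}

```text
t: 31.7
eef_pos: [0.5091, 0.0329, 0.0819]
tool_rot: [-0.0, 1.0, 0.002, -0.0]
contact_force: [0.3, -0.3, -0.6]
gripper_width: 0.22
grasp_force: 29.3
```

Run:
```python
from h import *
p=look(["pan"],("scene",),[.511,.033,.015]); print(bot.get_obs()["grasp_force"])
```

```text
scene pan [ 0.512  0.032 -0.001] 0.95 [307. 191.]
scene pan [ 0.455 -0.028  0.031] 0.39 [271. 187.]
t 31.8 eef [0.511 0.03  0.082] F [ 0.4 -0.5 -0.4] yaw -0.0 grip 0.22 j7 -2.05
tool [ 0.    -0.003  0.067]
29.317988455295563
```

Request:
{"fn": "send_rows", "kwargs": {
  "deltas": "0 -0.001 0.04 0; 0 -0.001 0.067 0; 0 -0.001 0.067 0; 0 -0.001 0.067 0"
}}

```text
t: 32.2
eef_pos: [0.511, 0.0301, 0.0145]
tool_rot: [0.0, 1.0, -0.001, -0.0]
contact_force: [-0.2, -0.7, 0.4]
gripper_width: 0.22
grasp_force: 29.4
```

Request:
{"fn": "send_rows", "kwargs": {
  "deltas": "0 0 0 0; 0 0 0 0; 0 0 0 0; 0 0 -0.035 0; 0 0 -0.075 0",
  "claw": 0.4
}}

```text
t: 32.7
eef_pos: [0.5093, 0.0311, 0.0896]
tool_rot: [-0.0, 1.0, -0.0, -0.001]
contact_force: [1.2, 0.2, 0.2]
gripper_width: 0.4
grasp_force: 0.0
```

Request:
{"fn": "send_rows", "kwargs": {
  "deltas": "0 0.02 -0.05 -8; -0.02 0.04 -0.08 -16; -0.03 0.06 -0.08 -24; -0.03 0.06 -0.08 -32; -0.03 0.06 -0.08 -40"
}}

```text
t: 33.2
eef_pos: [0.4803, -0.03, 0.1704]
tool_rot: [0.001, 0.939, 0.344, 0.001]
contact_force: [-0.5, -0.2, 0.2]
gripper_width: 0.399
grasp_force: 0.0
```

Run:
```python
from h import *
p=look(["pan","pan_handle","bearing0_c"],("wrist",)); 
q=look(["pan","pan_handle","brake0_c"],("top",))
cv2.imwrite("pics/w9.png",np.hstack([p["img"][:,100:540,::-1],cv2.resize(q["img"][110:310,260:440,::-1],(360,400))]))
```

```text
wrist pan [0.513 0.034 0.001] 0.6 [293. 122.]
wrist pan [0.508 0.028 0.016] 0.25 [293. 130.]
wrist bearing0_c [0.508 0.03  0.014] 0.89 [292. 129.]
t 33.4 eef [ 0.48  -0.029  0.17 ] F [ 0.4 -0.7  1.2] yaw 39.8 grip 0.4 j7 -1.18
top pan [ 0.512  0.031 -0.   ] 0.64 [312. 220.]
top brake0_c [ 0.795 -0.192  0.009] 0.63 [392. 123.]
top brake0_c [ 0.767 -0.294  0.011] 0.55 [428. 133.]
top brake0_c [0.682 0.108 0.015] 0.43 [287. 159.]
t 33.6 eef [ 0.48  -0.029  0.169] F [-0.2 -0.5 -0.5] yaw 39.9 grip 0.4 j7 -1.18
```

View pics/w9.png

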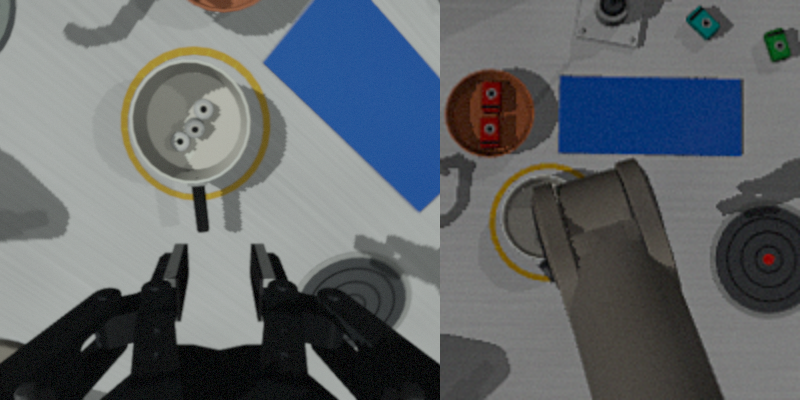

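The three bearings lie in the pan at (295,125), the mat is empty, and both blocks are in the dish. Next I take the handle at about (300,210).

Request:
{"fn": "send_rows", "kwargs": {
  "deltas": "-0.017 -0.021 0.03 -4; -0.017 -0.021 0.06 -4; -0.017 -0.021 0.09 -4; -0.017 -0.021 0.10 -4; -0.017 -0.021 0.10 -4",
  "claw": 0.55
}}

```text
t: 34.1
eef_pos: [0.4531, -0.0234, 0.0685]
tool_rot: [-0.001, 0.927, 0.374, -0.001]
contact_force: [-0.5, 0.3, 0.9]
gripper_width: 0.551
grasp_force: 0.0
```

Run:
```python
from h import *
p=look(["pan","pan_handle"],("wrist",),[.4535,-.0235,.006])
e=bot.get_obs()["eef_pos"]
for b in blobs(p,(0,0,0),(180,255,35),.0395,50,(250,130,390,310)): print(b)
for k in (.055,.115): print(px(p,e*[1,1,0]+yaw()[:,0]*(.08-k)+[0,0,.0395]))
```

```text
wrist pan_handle [ 0.456 -0.025  0.037] 0.66 [322. 226.]
t 34.2 eef [ 0.455 -0.023  0.071] F [-0.2 -0.7  1.1] yaw 44.0 grip 0.55 j7 -1.27
tool [-0.001 -0.001  0.065]
(array([ 0.452, -0.028]), 1038, array([322., 234.]), array([64., 16.]), 90)
(array([ 0.395, -0.022]), 887, array([263., 278.]), array([23.1, 66.6]), 13)
(array([ 0.454, -0.082]), 848, array([375., 278.]), array([66.9, 24.3]), 77)
(array([ 0.4  , -0.006]), 53, array([251., 261.]), array([ 5.4, 13.9]), 18)
(array([ 0.469, -0.08 ]), 82, array([388., 263.]), array([19.3,  6.5]), 68)
[320. 192.]
[320. 270.]
```

Request:
{"fn": "send_rows", "kwargs": {
  "deltas": "0 0.001 0.03 0; 0 0.001 0.055 0; 0 0.001 0.063 0; 0 0.001 0.063 0; 0 0.001 0.063 0"
}}

```text
t: 34.75
eef_pos: [0.4556, -0.0243, 0.0075]
tool_rot: [0.0, 0.927, 0.374, 0.001]
contact_force: [-0.7, 0.0, 0.1]
gripper_width: 0.544
grasp_force: 0.0
```

Request:
{"fn": "send_rows", "kwargs": {
  "deltas": "0 0 0 0; 0 0 0 0; 0 0 0 0; 0 0 0 0; 0 0 0 0",
  "claw": 0.0,
  "force": 50
}}

```text
t: 35.25
eef_pos: [0.4552, -0.0243, 0.0073]
tool_rot: [0.0, 0.927, 0.374, 0.001]
contact_force: [-2.4, 1.3, 10.0]
gripper_width: 0.15
grasp_force: 49.3
```

Request:
{"fn": "send_rows", "kwargs": {
  "deltas": "-0.008 0.006 -0.0006 0; -0.024 0.018 -0.0006 0; -0.046 0.035 -0.0006 0; -0.068 0.052 -0.0006 0; -0.090 0.068 -0.0006 0"
}}

```text
t: 35.75
eef_pos: [0.4376, -0.1362, 0.0074]
tool_rot: [-0.0, 0.927, 0.375, 0.001]
contact_force: [1.0, 4.0, 0.9]
gripper_width: 0.149
grasp_force: 49.3
```

Request:
{"fn": "send_rows", "kwargs": {
  "deltas": "-0.022 0.017 0 0; -0.044 0.034 0 0; -0.066 0.050 0 0; -0.088 0.067 0 0; -0.110 0.083 0 0"
}}

```text
t: 36.25
eef_pos: [0.4157, -0.2721, 0.0074]
tool_rot: [-0.0, 0.927, 0.375, 0.001]
contact_force: [0.6, 5.2, 3.0]
gripper_width: 0.151
grasp_force: 49.6
```

Request:
{"fn": "send_rows", "kwargs": {
  "deltas": "-0.020 0.015 0 0; -0.035 0.026 0 0; -0.045 0.034 0 0; -0.045 0.034 0 0; -0.045 0.034 0 0"
}}

```text
t: 36.75
eef_pos: [0.4061, -0.33, 0.0074]
tool_rot: [0.001, 0.928, 0.373, -0.0]
contact_force: [-1.3, -4.7, 4.1]
gripper_width: 0.15
grasp_force: 49.7
```

Run:
```python
from h import *
p=look(["pan"],("top","scene"),[.4045,-.3406,.007]); print(bot.get_obs()["grasp_force"],bot.get_obs()["eef_pos"]+yaw()[:,0]*.08)
```

```text
top pan [ 0.466 -0.274  0.001] 0.55 [421. 238.]
top pan [ 0.462 -0.277  0.008] 0.39 [422. 240.]
scene pan [ 0.462 -0.273 -0.002] 0.63 [197. 267.]
t 37.0 eef [ 0.406 -0.33   0.007] F [-1.8 -5.9  4. ] yaw 43.9 grip 0.15 j7 -0.71
tool [-0.009  0.007  0.   ]
49.764938950538635 [ 0.46373186 -0.27438167  0.00725312]
```

Request:
{"fn": "send_rows", "kwargs": {
  "deltas": "-0.004 0.003 0 0; -0.009 0.007 0 0; -0.009 0.007 0 0; -0.009 0.007 0 0; -0.009 0.007 0 0"
}}

```text
t: 37.45
eef_pos: [0.4058, -0.3371, 0.0072]
tool_rot: [-0.001, 0.927, 0.375, 0.001]
contact_force: [-0.0, 4.0, 6.6]
gripper_width: 0.153
grasp_force: 50.1
```

Request:
{"fn": "send_rows", "kwargs": {
  "deltas": "0 0 0 0; 0 0 0 0; 0 0 0 0; 0 0 0 0; 0 0 -0.02 0",
  "claw": 0.5
}}

```text
t: 37.95
eef_pos: [0.4033, -0.338, 0.0252]
tool_rot: [-0.002, 0.927, 0.374, -0.001]
contact_force: [0.3, 0.9, 0.0]
gripper_width: 0.497
grasp_force: 0.0
```

Request:
{"fn": "send_rows", "kwargs": {
  "deltas": "0 0 -0.05 0; 0 0 -0.1 0; 0 0.03 -0.15 0; 0 0.06 -0.15 0; 0 0.06 -0.15 0"
}}

```text
t: 38.45
eef_pos: [0.4498, -0.386, 0.1796]
tool_rot: [0.003, 0.928, 0.373, 0.002]
contact_force: [0.1, -0.1, -1.1]
gripper_width: 0.505
grasp_force: 0.0
```

Run:
```python
from h import *
p=look(["pan","plate_mark"],("top",)); q=look(["pan","plate_mark","dish","brake0_c"],("scene",)); w=look(["bearing0_c","pan"])
cv2.imwrite("pics/fin.png",np.hstack([cv2.resize(p["img"][110:310,260:480,::-1],(440,400)),cv2.resize(w["img"][...,::-1],(360,225))[:,:] if 0 else cv2.copyMakeBorder(cv2.resize(w["img"][...,::-1],(360,225)),0,175,0,0,cv2.BORDER_CONSTANT)]))
```

```text
top pan [ 0.463 -0.282  0.004] 0.63 [424. 239.]
t 38.6 eef [ 0.446 -0.381  0.176] F [-0.1  0.8 -1.3] yaw 44.0 grip 0.5 j7 -0.49
scene pan [ 0.463 -0.281  0.   ] 0.86 [193. 269.]
scene pan [ 0.408 -0.341  0.03 ] 0.37 [144. 268.]
scene dish [ 0.655  0.112 -0.003] 0.89 [375. 192.]
scene brake0_c [0.685 0.11  0.018] 0.79 [387. 190.]
scene brake0_c [ 0.798 -0.184  0.009] 0.73 [375. 305.]
scene brake0_c [ 0.767 -0.293  0.009] 0.6 [326. 347.]
t 38.9 eef [ 0.446 -0.381  0.176] F [-0.9  0.1  0.2] yaw 44.0 grip 0.5 j7 -0.49
wrist bearing0_c [ 0.458 -0.284  0.012] 0.9 [261. 113.]
wrist pan [ 0.462 -0.282  0.005] 0.89 [263. 109.]
t 39.0 eef [ 0.446 -0.382  0.177] F [-0.3  0.4  0.1] yaw 44.0 grip 0.5 j7 -0.49
```

View pics/fin.png

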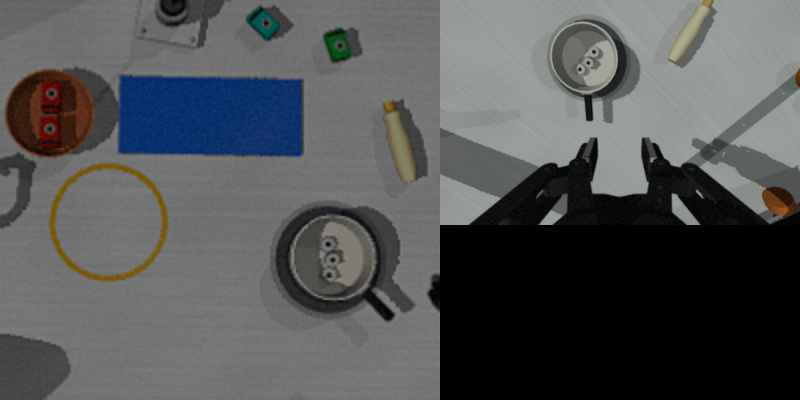

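The pan is at (0.463,-0.282), about 4 mm from the plate centre at (0.462,-0.285). The three bearings are in it, both red blocks are in the dish, and the arm is clear.

```bash
python3 -c "
from station import bot
print(bot.hand_in())"
```

```text
the job is handed in; nothing more can be done
None
```

The job is handed in, with no verdict returned: the pan stands about 4 mm off the plate's centre with all three bearings in it, both red blocks are in the copper dish, and the bakelite handle and canister were not touched.

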